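Weed out the weak brim clips

TASK

Going from the one-dot place to the four-dot place, press the thumb pad of each spring clip about 10 mm down to feel how stiff it is. Once all four are tried, slide the weak ones, without lifting them off the bench, fully inside the red reject bay, and leave the sound ones where they lie; knock nothing else about. Last of all flip the red toggle on the end of the bay over towards the bay, to mark that it holds rejects.

Things in the scene. Friction and masses are not known exactly. Their poses are not given: they have to be found in the camera images.
- clip_a_mid (a point): one of four look-alike loose spring clips, shuffled over the places. Wooden base 90 x 90 x 16 mm with plain upright sides; 0.2 kg; 55 mm tall. This point: centre of the base, 8 mm above the bench. x runs from tail to jaw (roughly away from the robot). Blue thumb pad, 34 (x) x 60 (y) mm, centred 28 mm to -x, top there 51 mm up (rising 11 degrees to the tail): pushed down, it opens the jaw
- clip_a_jaw (a joint): jaw opening of clip a in rad: 0 shut, 0.3 with the pad 10 mm down, 0.55 fully open; springs shut when let go. A clip counts as tried once this passes 0.18 for 0.1 s (pad 6 mm down). On all clips a sound spring resists the pad with about 5 N at first and 11 to 18 N at 10 mm down; a weak one with under 2 N, then 3 to 6 N
- clip_b_mid (a point): centre of the base of clip b: same look, size and axes as clip a; its spring must be felt
- clip_b_jaw (a joint): jaw opening of clip b, as for clip a
- clip_c_mid (a point): centre of the base of clip c: same look, size and axes as clip a; its spring must be felt
- clip_c_jaw (a joint): jaw opening of clip c, as for clip a
- clip_d_mid (a point): centre of the base of clip d: same look, size and axes as clip a; its spring must be felt
- clip_d_jaw (a joint): jaw opening of clip d, as for clip a
- place_1 (a point): the place with 1 white dot beside it on the green mat (thin printed mat, 150 x 600 mm, level with the bench); one clip starts within 25 mm of this point. Places 1 to 4 follow one another 145 mm apart from the robot's left (+y) to its right; the dots are at the mat's far edge
- place_2 (a point): the place with 2 white dots beside it on the mat, as place 1
- place_3 (a point): the place with 3 white dots beside it on the mat, as place 1
- place_4 (a point): the place with 4 white dots beside it on the mat, as place 1
- bay: reject bay between mat and robot: red lining level with the bench, dark wooden walls 35 mm high on three sides, open towards the mat (+x). Inside 120 mm deep (x -60 to +60) and 520 mm wide (y -260 to +260), halved by a 10 mm thick middle wall at y = 0; other walls 12 mm. Origin: centre of the floor; x points out of the open side, y to the robot's left
- toggle (a joint): over-centre toggle lever on the bay's left (+y) end, in rad: 0 to 0.1 at the start, leaning outwards, away from the bay; 1.0 flipped, leaning inwards over the bay. Passes its balance point at 0.5 and then falls over by itself; a sideways push of about 1 N at the ball is enough
- toggle_ball (a point): centre of the red ball (26 mm in diameter) at the toggle's end, about 97 mm above the bench at either end, 105 mm at mid swing. The lever is 65 mm long and turns in the bay's y-z plane about a pivot 40 mm above the bench, at x = 0, y = 290 mm in the bay's frame; at 0 the ball leans 31 mm to +y of the pivot, at 1.0 31 mm to -y
- hat_block_mid (a point): bystander: dark wooden hat block, cone 120 mm wide at the foot, 115 mm tall; this point on its axis 55 mm up
- glue_tin_mid (a point): bystander: tin 64 mm in diameter, 58 mm tall; this point is its centre
- hoop_mid (a point): bystander: wooden hoop 72 mm across, 30 mm tall, lying flat beyond the mat; this point is its centre
- brush_grip (a point): bystander: brush 190 mm long lying on the bench beyond the mat; this point on its handle
Mind the look-alikes: they are no part of the job. Leave any orange look-alike of the part that bears clip_a_mid alone. Leave any turquoise look-alike of the part that bears clip_d_mid alone.

How it is judged (in metres and radians):
On the way, in this order (a step that is already met when the one before it is completed fails the run):
1. the clip on the one-dot place is pressed open (((horizontal distance between clip_a_mid and place_1 below 0.05 m and value of joint clip_a_jaw above 0.18 rad) or (horizontal distance between clip_b_mid and place_1 below 0.05 m and value of joint clip_b_jaw above 0.18 rad) or (horizontal distance between clip_c_mid and place_1 below 0.05 m and value of joint clip_c_jaw above 0.18 rad) or (horizontal distance between clip_d_mid and place_1 below 0.05 m and value of joint clip_d_jaw above 0.18 rad))), for 0.1 s.
2. the clip on the two-dot place is pressed open (((horizontal distance between clip_a_mid and place_2 below 0.05 m and value of joint clip_a_jaw above 0.18 rad) or (horizontal distance between clip_b_mid and place_2 below 0.05 m and value of joint clip_b_jaw above 0.18 rad) or (horizontal distance between clip_c_mid and place_2 below 0.05 m and value of joint clip_c_jaw above 0.18 rad) or (horizontal distance between clip_d_mid and place_2 below 0.05 m and value of joint clip_d_jaw above 0.18 rad))), for 0.1 s.
3. the clip on the three-dot place is pressed open (((horizontal distance between clip_a_mid and place_3 below 0.05 m and value of joint clip_a_jaw above 0.18 rad) or (horizontal distance between clip_b_mid and place_3 below 0.05 m and value of joint clip_b_jaw above 0.18 rad) or (horizontal distance between clip_c_mid and place_3 below 0.05 m and value of joint clip_c_jaw above 0.18 rad) or (horizontal distance between clip_d_mid and place_3 below 0.05 m and value of joint clip_d_jaw above 0.18 rad))), for 0.1 s.
4. the clip on the four-dot place is pressed open, with no weak clip in the bay yet (((horizontal distance between clip_a_mid and place_4 below 0.05 m and value of joint clip_a_jaw above 0.18 rad) or (horizontal distance between clip_b_mid and place_4 below 0.05 m and value of joint clip_b_jaw above 0.18 rad) or (horizontal distance between clip_c_mid and place_4 below 0.05 m and value of joint clip_c_jaw above 0.18 rad) or (horizontal distance between clip_d_mid and place_4 below 0.05 m and value of joint clip_d_jaw above 0.18 rad)) and not (x of clip_b_mid in the frame of bay between -0.04 and 0.02 m and y of clip_b_mid in the frame of bay between -0.26 and 0.26 m and angle between clip_b_mid's own z axis and vertical below 0.1 rad) and not (x of clip_d_mid in the frame of bay between -0.04 and 0.02 m and y of clip_d_mid in the frame of bay between -0.26 and 0.26 m and angle between clip_d_mid's own z axis and vertical below 0.1 rad)), for 0.1 s.
5. both weak clips are inside the reject bay (x of clip_b_mid in the frame of bay between -0.04 and 0.02 m and y of clip_b_mid in the frame of bay between -0.26 and 0.26 m and angle between each of clip_b_mid, clip_d_mid's own z axis and vertical below 0.1 rad and x of clip_d_mid in the frame of bay between -0.04 and 0.02 m and y of clip_d_mid in the frame of bay between -0.26 and 0.26 m), for 0.2 s.
6. the toggle is flipped over towards the bay (value of joint toggle above 0.85 rad), for 0.2 s.
At the end, for the whole second after the job is handed in: Both weak clips lie flat inside the reject bay (base centre at least 40 mm in from the open side), the sound clips lie flat within 40 mm of where they started, the toggle is flipped towards the bay (above 0.85 rad), and all clips are at rest (all of step 5 and distance of each of clip_a_mid, clip_c_mid from where it was at the start of the episode below 0.04 m and angle between each of clip_a_mid, clip_c_mid's own z axis and vertical below 0.1 rad and value of joint toggle above 0.85 rad and linear speed of each of clip_a, clip_b, clip_c, clip_d below 0.01 m/s); the robot touches nothing.
It fails at once if a clip is lifted off the bench (centre above 30 mm) (height (world z) of any of clip_a_mid, clip_b_mid, clip_c_mid, clip_d_mid above 0.03 m).
It fails at once if a sound clip is moved more than 60 mm (distance of any of clip_a_mid, clip_c_mid from where it was at the start of the episode above 0.06 m).
It fails at once if a bystander (hat block, tin, hoop, brush) is moved more than 30 mm (distance of any of hat_block_mid, glue_tin_mid, hoop_mid, brush_grip from where it was at the start of the episode above 0.03 m).
It also fails if it takes over 72 s, if anything falls off the work surface, if the arm or the gripper's body presses on something with over 40 N, if the wrist force passes 120 N, or if a joint passes its speed limit or range.

ROBOT

A 6-joint arm with a two-finger parallel gripper is mounted at the origin on the work surface. World frame = base frame: x ahead of the robot, y to its left, z up, the work surface at z = 0. Lengths are in m, angles in degrees, forces in N, time in s.
With the tool pointing down it reaches from about 0.25 to 0.725 m from the base axis. Payload 9.7 kg.
Tool frame: the origin (TCP) lies at the very end of the fingers, on their centre line; the grasp point (between the pads) lies 19 mm behind it; z points along the fingers, y is the line along which they close (so a half turn about z gives the same grasp; the last joint's range is limited). The gripper opens to 85 mm and grips with 20 to 120 N. Pads are 22 mm wide; open, the fingers measure 114 mm over their backs; the gripper's body (76 mm by 85 mm) begins 54 mm behind the grasp point. The pads swing forward as they close: fully open they stand 13 mm farther back than shut.
Start: joints at [-72.307, 4.979, 10.078, 95.1, 0, 90], TCP at [0.167, -0.524, 0.231] pointing down, gripper open.
Joint ranges: [-179.16, 179.16], [-48.56, 103.87], [-65.8, 70.77], [-126.05, 130.52], [-82.76, 87.17], [-180, 180]. Speed limits (degrees/s): [127.2, 127.2, 147.25, 180, 180, 180].

INTERFACE

Orientations are given as [roll, pitch, yaw] about the fixed x, y, z axes, in that order (R = Rz(yaw) Ry(pitch) Rx(roll)).
In Python, from workcell import telemetry, optics, workorder gives the robot as it stands.
- The arm moves only by the shell command python3 -m handwheel 'ROWS' [FORCE]. ROWS is JSON, a list of rows, each an object of numbers: "tx", "ty", "tz": the shift along the tool's x, y, z in m; "ax", "ay", "az": the turn, a rotation vector about the tool's x, y, z in degrees; "jaw": the gripper command: -1 is shut, 1 is fully open, values between are in proportion. A call has exactly 10 rows; each row shifts and turns the commanded pose from where the row before left it, along the tool's axes as they then stand; what a row does not reach is not made up. A row lasts 1/8 s, in which the tool goes at most 62.5 mm and 10.7 degrees, less where a joint would pass 70% of its speed; a pose out of reach is approached as far as the arm can. A call is refused whole if a number of a shift passes 0.0625 or a number of a turn 10.7, either way. A call with a gripper value outside its range is refused whole. The fingers move at their own pace and stop on an object; FORCE is the grip in N (left out, the last holds). Time passes only in rows, so rows that do not move let the fingers close, or fill a call up. It gives the time, the measured TCP pose, the force, the opening and the grip force at its end, in the units of the state.
- telemetry.get_obs(): the state, without advancing time (a new reading comes with each control period).
- optics.camera(name): name is "side" or "top" or "wrist"; returns a dict with "color" (400x640x3 uint8, red, green, blue), "K" (3x3 intrinsics, pixels), "extrinsics" (4x4, takes a point from camera to world coordinates); the wrist camera has in their place "mount" (4x4, takes a point from camera to tool coordinates, whose origin is the TCP and whose axes are the flange's). Camera axes: x right, y down, z forward; pixel columns grow to the right and rows downward; lengths in m; the calibration is good to about 2 mm. A picture is of the moment at which its call begins: read the wrist's pose just before it. There is no depth.
- workorder.job_done(): hands the job in; it is judged then, once.
The state is a dict: "time": time; "q": joint angles; "qd": joint speeds; "joint_efforts": joint torques, N m; "ee_pos": TCP position; "tcp_rot": TCP orientation; "wrist_force": force on the tool from outside, world axes, zero at the start; "torque": the same for the moment, N m; "opening": finger opening in m; "grasp_force": force on a finger pad.
Only numpy, scipy, OpenCV 4.12 (cv2) and the standard library are available. Lean on these libraries where they do the work, as an engineer would, in place of code of your own. Each camera call takes 0.05 s, during which the arm holds its last target. There are 200 camera calls.

## Working session

There is one attempt and no reset: what is moved stays moved. The work goes in short steps, Python scripts to look and compute and a shell command to move; the robot and the scene stay as the last step left them, time stands still between calls to the robot, and variables do not carry over. Pictures are saved under pics/ and viewed, at most 10 in all, crops included, and the job is handed in when it is done.

```bash
mkdir -p pics; ls; python3 - <<'E'
from workcell import telemetry, optics
import cv2,numpy as np
o=telemetry.get_obs()
for k,v in o.items(): print(k,np.round(v,4).tolist())
for n in("top","side"):
    c=optics.camera(n); cv2.imwrite(f"pics/{n}0.png",c["color"][...,::-1]); print(n,np.round(c["K"],1).tolist(),np.round(c["extrinsics"],4).tolist())
E
```

```text
pics
time 0.0
q [-72.3074, 5.0095, 10.0329, 95.099, 0.0012, 90.0005]
qd [-0.0105, 0.0655, -0.014, -0.0032, -0.0262, 0.0156]
joint_efforts [0.0004, -52.0394, 46.4794, 0.0168, -0.0002, -0.0]
ee_pos [0.1671, -0.5238, 0.2306]
tcp_rot [-179.9244, -0.0012, 17.6921]
wrist_force [0.3809, -0.5666, -0.5158]
torque [-0.0095, -0.0306, -0.0344]
grasp_force 0.0
opening 0.0852
top [[422.2, 0.0, 318.0], [0.0, 422.2, 198.3], [0.0, 0.0, 1.0]] [[0.0142, -0.9878, 0.155, 0.445], [-0.9999, -0.0126, 0.0108, 0.0177], [-0.0087, -0.1551, -0.9879, 1.1995], [0.0, 0.0, 0.0, 1.0]]
side [[394.9, 0.0, 323.6], [0.0, 394.9, 201.6], [0.0, 0.0, 1.0]] [[0.9942, -0.0833, 0.0684, 0.5473], [-0.1075, -0.7269, 0.6783, -0.8093], [-0.0068, -0.6817, -0.7316, 0.9852], [0.0, 0.0, 0.0, 1.0]]
```

View pics/top0.png

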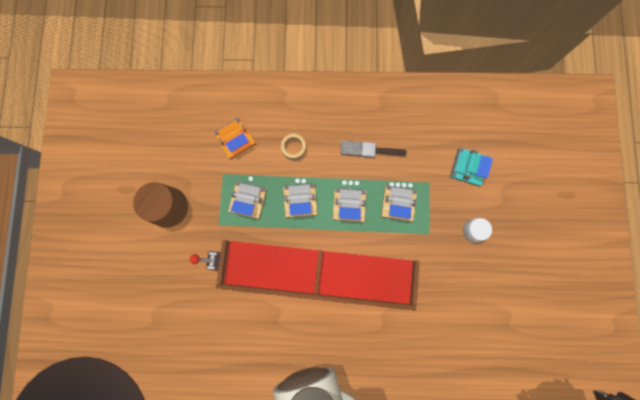

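View pics/side0.png

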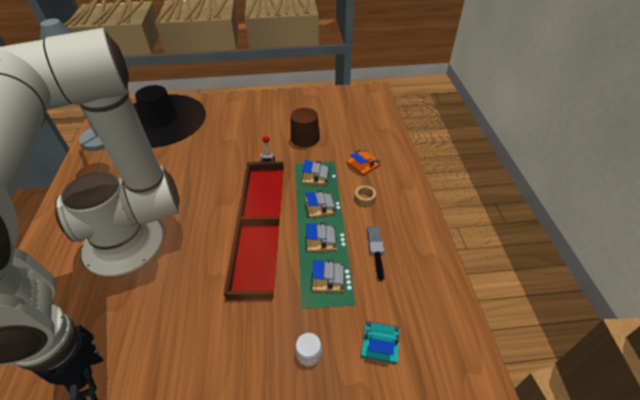

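Top view: four clips on the mat at about (247,201), (300,201), (350,205), (400,203), with 1 to 4 dots left to right. The bay is at (318,273) and the toggle ball at (195,259), leaning outwards. The orange (236,139) and turquoise (472,167) look-alikes are off the mat, so I leave them alone. I'll confirm this in a crop.

```bash
python3 - <<'E'
import cv2
i=cv2.imread("pics/top0.png")[165:315,180:440]
cv2.imwrite("pics/crop0.png",cv2.resize(i,None,fx=3,fy=3,interpolation=cv2.INTER_CUBIC))
E
```

```text
(no output)
```

View pics/crop0.png

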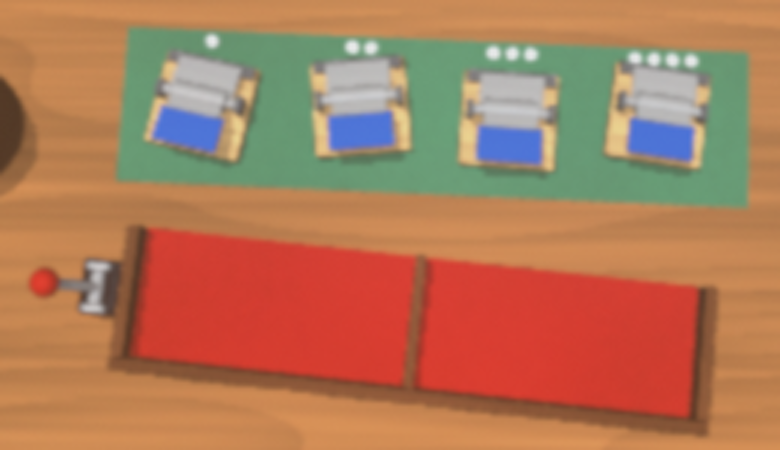

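```bash
cat > h.py <<'E'
import numpy as np,cv2
K=np.array([[422.2,0,318.0],[0,422.2,198.3],[0,0,1]])
E=np.array([[0.0142,-0.9878,0.155,0.445],[-0.9999,-0.0126,0.0108,0.0177],[-0.0087,-0.1551,-0.9879,1.1995],[0,0,0,1]])
def w(u,v,z):
    d=E[:3,:3]@np.linalg.inv(K)@[u,v,1]; return (E[:3,3]+d*(z-E[2,3])/d[2])[:2]
def c(u,v,z): return w(180+(u+.5)/3-.5,165+(v+.5)/3-.5,z)
E
python3 - <<'E'
from h import *
im=cv2.imread("pics/crop0.png"); hsv=cv2.cvtColor(im,cv2.COLOR_BGR2HSV)
m=cv2.inRange(hsv,(105,120,100),(125,255,255))
cs=[x for x in cv2.findContours(m,0,1)[0] if cv2.contourArea(x)>1000]
for x in sorted(cs,key=lambda x:x[:,0,0].min()):
    P=np.array([c(u,v,.051) for u,v in x[:,0]],np.float32)
    r=cv2.minAreaRect(P*1000)
    L=max(r[1]);S=min(r[1]);a=r[2] if r[1][1]>r[1][0] else r[2]-90
    a=(a+45)%90-45
    ce=np.array(r[0])/1000; f=np.array([np.cos(np.radians(a)),np.sin(np.radians(a))])
    print("pad",ce.round(4),"L,S",round(L),round(S),"yaw",round(a,1),"base",(ce+.028*f).round(4))
B=[c(148,229,0),c(700,289,0),c(690,418,0),c(130,356,0)]
print("bay",np.round(B,4).tolist(),"c",np.mean(B,0).round(4))
print("midwall top",c(421,257,.035).round(4),c(411,388,.035).round(4))
y=B[0]-B[1]+B[3]-B[2];print("bay yaw",np.degrees(np.arctan2(-y[0],y[1])), np.linalg.norm(y)/2)
print("ball",c(44,282,.097),"pivot-ish",c(97,287,.04))
for d in[(212,41),(361,47),(512,53),(663,60)]: print("dot",c(*d,0).round(3))
for n,d in dict(hat=(160,203,.11),tin=(480,228,.058)).items(): print(n,w(*d))
E
```

```text
pad [0.5968 0.2384] L,S 55 28 yaw -12.2 base [0.6242 0.2325]
pad [0.5973 0.0798] L,S 55 28 yaw 5.7 base [0.6251 0.0826]
pad [ 0.5861 -0.056 ] L,S 54 28 yaw -3.2 base [ 0.6141 -0.0576]
pad [ 0.5928 -0.1942] L,S 55 28 yaw -8.3 base [ 0.6205 -0.1983]
bay [[0.5074, 0.2815], [0.4586, -0.2382], [0.341, -0.2265], [0.3894, 0.2928]] c [0.4241 0.0274]
midwall top [0.4835 0.0229] [0.3665 0.0303]
bay yaw -5.345677041866217 0.5217513681017597
ball [0.45550912 0.34803514] pivot-ish [0.45224165 0.31661566]
dot [0.689 0.228]
dot [0.685 0.084]
dot [ 0.681 -0.062]
dot [ 0.676 -0.207]
hat [0.59819016 0.44279048]
tin [ 0.54860935 -0.40802353]
```

```bash
python3 -m handwheel '[{"az":8.9,"jaw":-1},{"az":8.8,"jaw":-1},{"tx":0.028,"ty":-0.05,"jaw":-1},{"tx":0.03,"ty":-0.053,"jaw":-1},{"tx":0.03,"ty":-0.053,"jaw":-1},{"tx":0.03,"ty":-0.053,"jaw":-1},{"tx":0.03,"ty":-0.053,"jaw":-1},{"tx":0.03,"ty":-0.053,"jaw":-1},{"tx":0.03,"ty":-0.053,"jaw":-1},{"tx":0.03,"ty":-0.053,"jaw":-1}]'
```

```text
$[0]: bad value
```

```bash
python3 -m handwheel '[{"tx":0,"ty":0,"tz":0,"ax":0,"ay":0,"az":8.9,"jaw":-1},{"tx":0,"ty":0,"tz":0,"ax":0,"ay":0,"az":8.8,"jaw":-1},{"tx":0.028,"ty":-0.05,"tz":0,"ax":0,"ay":0,"az":0,"jaw":-1},{"tx":0.03,"ty":-0.053,"tz":0,"ax":0,"ay":0,"az":0,"jaw":-1},{"tx":0.03,"ty":-0.053,"tz":0,"ax":0,"ay":0,"az":0,"jaw":-1},{"tx":0.03,"ty":-0.053,"tz":0,"ax":0,"ay":0,"az":0,"jaw":-1},{"tx":0.03,"ty":-0.053,"tz":0,"ax":0,"ay":0,"az":0,"jaw":-1},{"tx":0.03,"ty":-0.053,"tz":0,"ax":0,"ay":0,"az":0,"jaw":-1},{"tx":0.03,"ty":-0.053,"tz":0,"ax":0,"ay":0,"az":0,"jaw":-1},{"tx":0.03,"ty":-0.053,"tz":0,"ax":0,"ay":0,"az":0,"jaw":-1}]'
```

```text
time: 1.35
ee_pos: [0.4057, -0.1011, 0.2312]
tcp_rot: [180.0, -0.0, -0.0]
wrist_force: [0.5, -1.2, 0.5]
opening: -0.0002
grasp_force: 0.0
```

```bash
python3 -m handwheel '[{"tx":0.027,"ty":-0.0485,"tz":0.02,"ax":0,"ay":0,"az":0,"jaw":-1},{"tx":0.027,"ty":-0.0485,"tz":0.02,"ax":0,"ay":0,"az":0,"jaw":-1},{"tx":0.027,"ty":-0.0485,"tz":0.02,"ax":0,"ay":0,"az":0,"jaw":-1},{"tx":0.027,"ty":-0.0485,"tz":0.02,"ax":0,"ay":0,"az":0,"jaw":-1},{"tx":0.027,"ty":-0.0485,"tz":0.02,"ax":0,"ay":0,"az":0,"jaw":-1},{"tx":0.027,"ty":-0.0485,"tz":0.02,"ax":0,"ay":0,"az":0,"jaw":-1},{"tx":0.027,"ty":-0.0485,"tz":0.02,"ax":0,"ay":0,"az":0,"jaw":-1},{"tx":0.002,"ty":0,"tz":0.01,"ax":0,"ay":0,"az":0,"jaw":-1},{"tx":0,"ty":0,"tz":0,"ax":0,"ay":0,"az":0,"jaw":-1},{"tx":0,"ty":0,"tz":0,"ax":0,"ay":0,"az":0,"jaw":-1}]'
python3 - <<'E'
from workcell import optics,telemetry
import cv2
print(telemetry.get_obs()["ee_pos"])
c=optics.camera("wrist");cv2.imwrite("pics/w1.png",c["color"][...,::-1])
E
```

```text
time: 2.6
ee_pos: [0.5902, 0.1319, 0.0908]
tcp_rot: [-175.0, 0.1, 10.3]
wrist_force: [0.6, 0.2, -0.5]
opening: -0.0001
grasp_force: 0.0
[0.59019455 0.13187051 0.09079794]
```

View pics/w1.png

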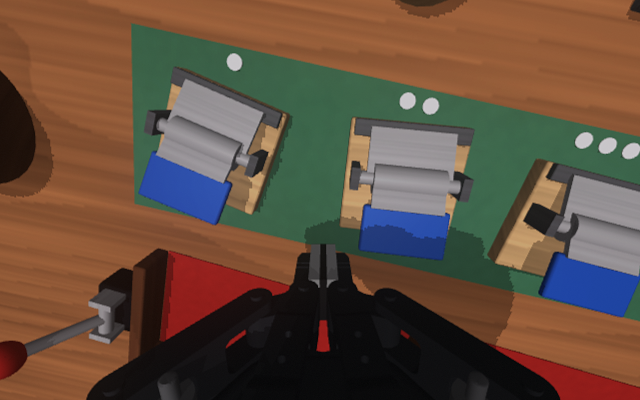

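Wrist view: clip 1 at (210,160), clip 2 at (405,190), fingers at (322,260). The toggle is at the lower left. The arm stopped short and turned slightly, so I'll check the joints.

```bash
python3 - <<'E'
from workcell import telemetry
o=telemetry.get_obs();print(o["q"],o["qd"],o["tcp_rot"],o["ee_pos"])
E
```

```text
[ 10.21987072  11.96374958   2.27960443  80.33682992   5.04753378
 179.94180358] [-0.01413664 -0.24598812  0.2047385  -0.11675998  0.10492896  0.15508064] [-1.74952448e+02  1.58548047e-02  1.02778415e+01] [0.59036831 0.13191458 0.09109503]
```

Joint 6 hit its limit of 180 degrees. I'll level the tool and turn half round to yaw 180, which gives the same grasp.

```bash
python3 -m handwheel '[{"tx":0,"ty":0,"tz":0,"ax":-5.05,"ay":0,"az":0,"jaw":-1},{"tx":0,"ty":0,"tz":0,"ax":0,"ay":0,"az":-10.6,"jaw":-1},{"tx":0,"ty":0,"tz":0,"ax":0,"ay":0,"az":-10.6,"jaw":-1},{"tx":0,"ty":0,"tz":0,"ax":0,"ay":0,"az":-10.6,"jaw":-1},{"tx":0,"ty":0,"tz":0,"ax":0,"ay":0,"az":-10.6,"jaw":-1},{"tx":0,"ty":0,"tz":0,"ax":0,"ay":0,"az":-10.6,"jaw":-1},{"tx":0,"ty":0,"tz":0,"ax":0,"ay":0,"az":-10.6,"jaw":-1},{"tx":0,"ty":0,"tz":0,"ax":0,"ay":0,"az":-10.6,"jaw":-1},{"tx":0,"ty":0,"tz":0,"ax":0,"ay":0,"az":-10.6,"jaw":-1},{"tx":0,"ty":0,"tz":0,"ax":0,"ay":0,"az":-10.6,"jaw":-1}]'
python3 -m handwheel '[{"tx":0,"ty":0,"tz":0,"ax":0,"ay":0,"az":-10.6,"jaw":-1},{"tx":0,"ty":0,"tz":0,"ax":0,"ay":0,"az":-10.6,"jaw":-1},{"tx":0,"ty":0,"tz":0,"ax":0,"ay":0,"az":-10.6,"jaw":-1},{"tx":0,"ty":0,"tz":0,"ax":0,"ay":0,"az":-10.6,"jaw":-1},{"tx":0,"ty":0,"tz":0,"ax":0,"ay":0,"az":-10.6,"jaw":-1},{"tx":0,"ty":0,"tz":0,"ax":0,"ay":0,"az":-10.6,"jaw":-1},{"tx":0,"ty":0,"tz":0,"ax":0,"ay":0,"az":-10.6,"jaw":-1},{"tx":0,"ty":0.05,"tz":0,"ax":0,"ay":0,"az":0,"jaw":-1},{"tx":0,"ty":0.05,"tz":0,"ax":0,"ay":0,"az":0,"jaw":-1},{"tx":0,"ty":0,"tz":0,"ax":0,"ay":0,"az":0,"jaw":-1}]'
```

```text
time: 3.9
ee_pos: [0.5927, 0.121, 0.0912]
tcp_rot: [180.0, -0.5, 107.1]
wrist_force: [0.8, -0.3, -0.4]
opening: -0.0002
grasp_force: 0.0
time: 5.15
ee_pos: [0.5906, 0.224, 0.0918]
tcp_rot: [179.5, -0.1, -178.8]
wrist_force: [-0.0, -0.6, 0.4]
opening: 0.0005
grasp_force: 0.0
```

```bash
python3 -m handwheel '[{"tx":-0.006,"ty":0.014,"tz":0,"ax":0,"ay":0,"az":1.2,"jaw":-1},{"tx":0,"ty":0,"tz":0.018,"ax":0,"ay":0,"az":0,"jaw":-1},{"tx":0,"ty":0,"tz":0.018,"ax":0,"ay":0,"az":0,"jaw":-1},{"tx":0,"ty":0,"tz":0.004,"ax":0,"ay":0,"az":0,"jaw":-1},{"tx":0,"ty":0,"tz":0.004,"ax":0,"ay":0,"az":0,"jaw":-1},{"tx":0,"ty":0,"tz":0.004,"ax":0,"ay":0,"az":0,"jaw":-1},{"tx":0,"ty":0,"tz":0.003,"ax":0,"ay":0,"az":0,"jaw":-1},{"tx":0,"ty":0,"tz":0,"ax":0,"ay":0,"az":0,"jaw":-1},{"tx":0,"ty":0,"tz":0,"ax":0,"ay":0,"az":0,"jaw":-1},{"tx":0,"ty":0,"tz":0,"ax":0,"ay":0,"az":0,"jaw":-1}]'
```

```text
time: 6.4
ee_pos: [0.5964, 0.2361, 0.0403]
tcp_rot: [179.5, -0.2, 179.8]
wrist_force: [-3.8, -0.1, 5.7]
opening: 0.0001
grasp_force: 2.7
```

Place 1: 5.7 N at about 10.7 mm, so weak. Next is place 2.

```bash
python3 -m handwheel '[{"tx":0,"ty":0,"tz":-0.042,"ax":0,"ay":0,"az":0,"jaw":-1},{"tx":0,"ty":-0.052,"tz":0,"ax":0,"ay":0,"az":0,"jaw":-1},{"tx":0,"ty":-0.052,"tz":0,"ax":0,"ay":0,"az":0,"jaw":-1},{"tx":0,"ty":-0.052,"tz":0,"ax":0,"ay":0,"az":0,"jaw":-1},{"tx":0,"ty":0,"tz":0.024,"ax":0,"ay":0,"az":0,"jaw":-1},{"tx":0,"ty":0,"tz":0.006,"ax":0,"ay":0,"az":0,"jaw":-1},{"tx":0,"ty":0,"tz":0.006,"ax":0,"ay":0,"az":0,"jaw":-1},{"tx":0,"ty":0,"tz":0.006,"ax":0,"ay":0,"az":0,"jaw":-1},{"tx":0,"ty":0,"tz":0,"ax":0,"ay":0,"az":0,"jaw":-1},{"tx":0,"ty":0,"tz":0,"ax":0,"ay":0,"az":0,"jaw":-1}]'
```

```text
time: 7.65
ee_pos: [0.5961, 0.0806, 0.0408]
tcp_rot: [179.6, -0.1, 179.9]
wrist_force: [-8.0, -2.9, 13.5]
opening: -0.0002
grasp_force: 7.4
```

Place 2: 13.5 N, so sound. Next is place 3.

```bash
python3 -m handwheel '[{"tx":0,"ty":0,"tz":-0.042,"ax":0,"ay":0,"az":0,"jaw":-1},{"tx":0.004,"ty":-0.046,"tz":0,"ax":0,"ay":0,"az":0,"jaw":-1},{"tx":0.004,"ty":-0.046,"tz":0,"ax":0,"ay":0,"az":0,"jaw":-1},{"tx":0.002,"ty":-0.045,"tz":0,"ax":0,"ay":0,"az":0,"jaw":-1},{"tx":0,"ty":0,"tz":0.024,"ax":0,"ay":0,"az":0,"jaw":-1},{"tx":0,"ty":0,"tz":0.006,"ax":0,"ay":0,"az":0,"jaw":-1},{"tx":0,"ty":0,"tz":0.006,"ax":0,"ay":0,"az":0,"jaw":-1},{"tx":0,"ty":0,"tz":0.006,"ax":0,"ay":0,"az":0,"jaw":-1},{"tx":0,"ty":0,"tz":0,"ax":0,"ay":0,"az":0,"jaw":-1},{"tx":0,"ty":0,"tz":0,"ax":0,"ay":0,"az":0,"jaw":-1}]'
```

```text
time: 8.9
ee_pos: [0.5857, -0.0563, 0.0383]
tcp_rot: [179.5, -0.1, 179.9]
wrist_force: [-2.6, 2.0, 4.7]
opening: -0.0001
grasp_force: 2.7
```

Place 3: 4.7 N at 12.7 mm, so weak. Next is place 4.

```bash
python3 -m handwheel '[{"tx":0,"ty":0,"tz":-0.042,"ax":0,"ay":0,"az":0,"jaw":-1},{"tx":-0.003,"ty":-0.046,"tz":0,"ax":0,"ay":0,"az":0,"jaw":-1},{"tx":-0.003,"ty":-0.046,"tz":0,"ax":0,"ay":0,"az":0,"jaw":-1},{"tx":-0.001,"ty":-0.046,"tz":0,"ax":0,"ay":0,"az":0,"jaw":-1},{"tx":0,"ty":0,"tz":0.024,"ax":0,"ay":0,"az":0,"jaw":-1},{"tx":0,"ty":0,"tz":0.006,"ax":0,"ay":0,"az":0,"jaw":-1},{"tx":0,"ty":0,"tz":0.006,"ax":0,"ay":0,"az":0,"jaw":-1},{"tx":0,"ty":0,"tz":0.006,"ax":0,"ay":0,"az":0,"jaw":-1},{"tx":0,"ty":0,"tz":0,"ax":0,"ay":0,"az":0,"jaw":-1},{"tx":0,"ty":0,"tz":0,"ax":0,"ay":0,"az":0,"jaw":-1}]'
```

```text
time: 10.15
ee_pos: [0.5922, -0.1947, 0.0391]
tcp_rot: [179.6, -0.1, 179.9]
wrist_force: [-8.8, -0.4, 14.6]
opening: -0.0003
grasp_force: 8.2
```

Place 4: 14.6 N, so sound. The weak clips are at places 1 and 3. I'll grip clip 3 by its pad sides (60 mm) and drag it with z held constant.

```bash
python3 -m handwheel '[{"tx":0,"ty":0,"tz":-0.05,"ax":0,"ay":0,"az":0,"jaw":-1},{"tx":0.003,"ty":0.046,"tz":0,"ax":0,"ay":0,"az":0,"jaw":1},{"tx":0.003,"ty":0.046,"tz":0,"ax":0,"ay":0,"az":0,"jaw":1},{"tx":0.002,"ty":0.046,"tz":0,"ax":0,"ay":0,"az":0,"jaw":1},{"tx":0,"ty":0,"tz":0,"ax":0,"ay":0,"az":3.1,"jaw":1},{"tx":0,"ty":0,"tz":0,"ax":0,"ay":0,"az":0,"jaw":1},{"tx":0,"ty":0,"tz":0,"ax":0,"ay":0,"az":0,"jaw":1},{"tx":0,"ty":0,"tz":0,"ax":0,"ay":0,"az":0,"jaw":1},{"tx":0,"ty":0,"tz":0,"ax":0,"ay":0,"az":0,"jaw":1},{"tx":0,"ty":0,"tz":0,"ax":0,"ay":0,"az":0,"jaw":1}]' 20
python3 - <<'E'
from workcell import optics
import cv2
c=optics.camera("wrist");cv2.imwrite("pics/w2.png",c["color"][...,::-1])
E
```

```text
time: 11.4
ee_pos: [0.5846, -0.0576, 0.0876]
tcp_rot: [179.6, -0.2, 176.7]
wrist_force: [0.0, 0.3, -0.0]
opening: 0.0855
grasp_force: 0.0
```

View pics/w2.png

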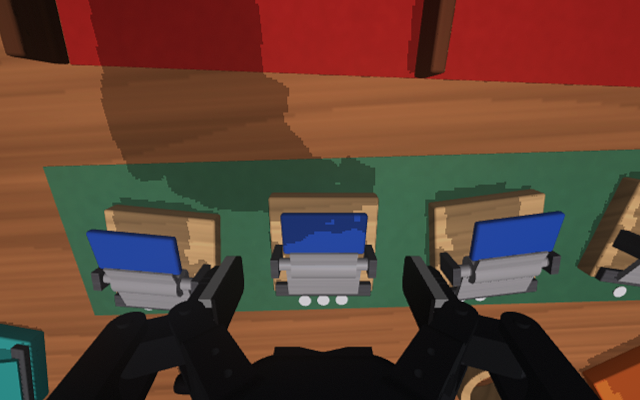

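Wrist view: the clip 3 pad (281–368, 213–258) is square to the fingers and centred between them. Descend and grip.

```bash
python3 -m handwheel '[{"tx":0,"ty":0,"tz":0.02,"ax":0,"ay":0,"az":0,"jaw":1},{"tx":0,"ty":0,"tz":0.02,"ax":0,"ay":0,"az":0,"jaw":1},{"tx":0,"ty":0,"tz":0.015,"ax":0,"ay":0,"az":0,"jaw":1},{"tx":0,"ty":0,"tz":0.01,"ax":0,"ay":0,"az":0,"jaw":1},{"tx":0,"ty":0,"tz":0,"ax":0,"ay":0,"az":0,"jaw":0.5},{"tx":0,"ty":0,"tz":0,"ax":0,"ay":0,"az":0,"jaw":0.3},{"tx":0,"ty":0,"tz":0,"ax":0,"ay":0,"az":0,"jaw":0.2},{"tx":0,"ty":0,"tz":0,"ax":0,"ay":0,"az":0,"jaw":0.2},{"tx":0,"ty":0,"tz":0,"ax":0,"ay":0,"az":0,"jaw":0.2},{"tx":0,"ty":0,"tz":0,"ax":0,"ay":0,"az":0,"jaw":0.2}]' 20
```

```text
time: 12.7
ee_pos: [0.5846, -0.0568, 0.023]
tcp_rot: [179.6, -0.2, 176.7]
wrist_force: [-1.1, 0.1, 2.9]
opening: 0.0592
grasp_force: 24.9
```

```bash
python3 -m handwheel '[{"tx":0.01,"ty":0,"tz":0,"ax":0,"ay":0,"az":0,"jaw":0.2},{"tx":0.023,"ty":-0.003,"tz":0,"ax":0,"ay":0,"az":0,"jaw":0.2},{"tx":0.025,"ty":-0.004,"tz":0,"ax":0,"ay":0,"az":0.5,"jaw":0.2},{"tx":0.025,"ty":-0.004,"tz":0,"ax":0,"ay":0,"az":0.5,"jaw":0.2},{"tx":0.025,"ty":-0.004,"tz":0,"ax":0,"ay":0,"az":0.5,"jaw":0.2},{"tx":0.025,"ty":-0.004,"tz":0,"ax":0,"ay":0,"az":0.5,"jaw":0.2},{"tx":0.025,"ty":-0.004,"tz":0,"ax":0,"ay":0,"az":0,"jaw":0.2},{"tx":0.023,"ty":-0.003,"tz":0,"ax":0,"ay":0,"az":0,"jaw":0.2},{"tx":0.016,"ty":0,"tz":0,"ax":0,"ay":0,"az":0,"jaw":0.2},{"tx":0,"ty":0,"tz":0,"ax":0,"ay":0,"az":0,"jaw":0.2}]'
```

```text
time: 13.95
ee_pos: [0.385, -0.0678, 0.0232]
tcp_rot: [179.6, -0.2, 174.7]
wrist_force: [-1.1, 0.1, -0.4]
opening: 0.0595
grasp_force: 24.7
```

```bash
python3 -m handwheel '[{"tx":0,"ty":0,"tz":0,"ax":0,"ay":0,"az":0,"jaw":0.6},{"tx":0,"ty":0,"tz":0,"ax":0,"ay":0,"az":0,"jaw":1},{"tx":0,"ty":0,"tz":-0.03,"ax":0,"ay":0,"az":0,"jaw":1},{"tx":0,"ty":0,"tz":-0.045,"ax":0,"ay":0,"az":6.9,"jaw":1},{"tx":-0.023,"ty":0.057,"tz":0,"ax":0,"ay":0,"az":0,"jaw":1},{"tx":-0.023,"ty":0.057,"tz":0,"ax":0,"ay":0,"az":0,"jaw":1},{"tx":-0.023,"ty":0.057,"tz":0,"ax":0,"ay":0,"az":0,"jaw":1},{"tx":-0.023,"ty":0.057,"tz":0,"ax":0,"ay":0,"az":0,"jaw":1},{"tx":-0.023,"ty":0.057,"tz":0,"ax":0,"ay":0,"az":0,"jaw":1},{"tx":-0.023,"ty":0.057,"tz":0,"ax":0,"ay":0,"az":0,"jaw":1}]'
python3 -m handwheel '[{"tx":0,"ty":0,"tz":0,"ax":0,"ay":0,"az":0,"jaw":1},{"tx":0,"ty":0,"tz":0,"ax":0,"ay":0,"az":0,"jaw":1},{"tx":0,"ty":0,"tz":0,"ax":0,"ay":0,"az":0,"jaw":1},{"tx":0,"ty":0,"tz":0,"ax":0,"ay":0,"az":0,"jaw":1},{"tx":0,"ty":0,"tz":0,"ax":0,"ay":0,"az":0,"jaw":1},{"tx":0,"ty":0,"tz":0,"ax":0,"ay":0,"az":0,"jaw":1},{"tx":0,"ty":0,"tz":0,"ax":0,"ay":0,"az":0,"jaw":1},{"tx":0,"ty":0,"tz":0,"ax":0,"ay":0,"az":0,"jaw":1},{"tx":0,"ty":0,"tz":0,"ax":0,"ay":0,"az":0,"jaw":1},{"tx":0,"ty":0,"tz":0,"ax":0,"ay":0,"az":0,"jaw":1}]'
python3 - <<'E'
from workcell import optics
import cv2
c=optics.camera("wrist");cv2.imwrite("pics/w3.png",c["color"][...,::-1])
E
```

```text
time: 15.2
ee_pos: [0.5946, 0.2389, 0.0992]
tcp_rot: [179.6, -0.3, 167.8]
wrist_force: [1.0, -1.1, 1.0]
opening: 0.0855
grasp_force: 0.0
time: 16.45
ee_pos: [0.5934, 0.2367, 0.0999]
tcp_rot: [179.6, -0.3, 167.8]
wrist_force: [0.0, 0.0, -0.6]
opening: 0.0855
grasp_force: 0.0
```

View pics/w3.png

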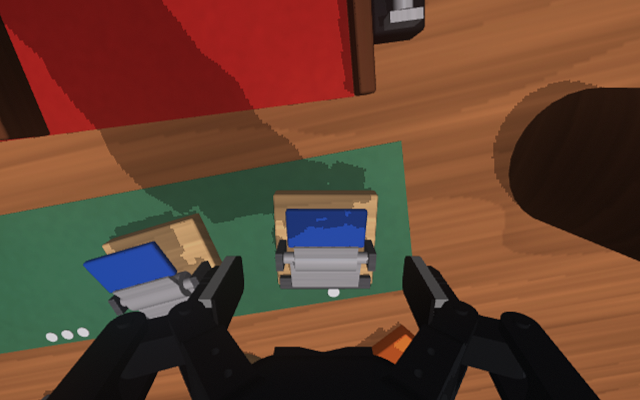

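Wrist view: clip 1 (one dot at (333,292)) is square and centred, its pad spanning 286–367 between the fingers. Descend and grip.

```bash
python3 -m handwheel '[{"tx":0,"ty":0,"tz":0.025,"ax":0,"ay":0,"az":0,"jaw":1},{"tx":0,"ty":0,"tz":0.025,"ax":0,"ay":0,"az":0,"jaw":1},{"tx":0,"ty":0,"tz":0.017,"ax":0,"ay":0,"az":0,"jaw":1},{"tx":0,"ty":0,"tz":0.01,"ax":0,"ay":0,"az":0,"jaw":1},{"tx":0,"ty":0,"tz":0,"ax":0,"ay":0,"az":0,"jaw":0.5},{"tx":0,"ty":0,"tz":0,"ax":0,"ay":0,"az":0,"jaw":0.3},{"tx":0,"ty":0,"tz":0,"ax":0,"ay":0,"az":0,"jaw":0.2},{"tx":0,"ty":0,"tz":0,"ax":0,"ay":0,"az":0,"jaw":0.2},{"tx":0,"ty":0,"tz":0,"ax":0,"ay":0,"az":0,"jaw":0.2},{"tx":0,"ty":0,"tz":0,"ax":0,"ay":0,"az":0,"jaw":0.2}]' 20
```

```text
time: 17.75
ee_pos: [0.5934, 0.2375, 0.0235]
tcp_rot: [179.6, -0.2, 167.8]
wrist_force: [-1.1, 1.2, 3.8]
opening: 0.0591
grasp_force: 24.3
```

```bash
python3 -m handwheel '[{"tx":0.012,"ty":0,"tz":0,"ax":0,"ay":0,"az":0,"jaw":0.2},{"tx":0.025,"ty":-0.007,"tz":0,"ax":0,"ay":0,"az":0,"jaw":0.2},{"tx":0.025,"ty":-0.012,"tz":0,"ax":0,"ay":0,"az":0,"jaw":0.2},{"tx":0.025,"ty":-0.013,"tz":0,"ax":0,"ay":0,"az":0,"jaw":0.2},{"tx":0.025,"ty":-0.013,"tz":0,"ax":0,"ay":0,"az":0,"jaw":0.2},{"tx":0.025,"ty":-0.013,"tz":0,"ax":0,"ay":0,"az":0,"jaw":0.2},{"tx":0.02,"ty":-0.01,"tz":0,"ax":0,"ay":0,"az":0,"jaw":0.2},{"tx":0.015,"ty":-0.007,"tz":0,"ax":0,"ay":0,"az":0,"jaw":0.2},{"tx":0,"ty":0,"tz":0,"ax":0,"ay":0,"az":-3.5,"jaw":0.2},{"tx":0,"ty":0,"tz":0,"ax":0,"ay":0,"az":-3.4,"jaw":0.2}]'
```

```text
time: 19.0
ee_pos: [0.4083, 0.2, 0.0234]
tcp_rot: [179.6, -0.2, 174.8]
wrist_force: [-0.3, -2.2, 5.0]
opening: 0.0592
grasp_force: 24.3
```

```bash
python3 -m handwheel '[{"tx":0,"ty":0,"tz":0,"ax":0,"ay":0,"az":0,"jaw":0.6},{"tx":0,"ty":0,"tz":0,"ax":0,"ay":0,"az":0,"jaw":1},{"tx":0,"ty":0,"tz":-0.04,"ax":0,"ay":0,"az":0,"jaw":1},{"tx":0,"ty":0,"tz":-0.05,"ax":0,"ay":0,"az":0,"jaw":1},{"tx":0,"ty":0,"tz":-0.05,"ax":0,"ay":0,"az":0,"jaw":-1},{"tx":-0.007,"ty":0.051,"tz":0,"ax":0,"ay":0,"az":0,"jaw":-1},{"tx":-0.007,"ty":0.052,"tz":0,"ax":0,"ay":0,"az":0,"jaw":-1},{"tx":-0.007,"ty":0.052,"tz":0,"ax":0,"ay":0,"az":0,"jaw":-1},{"tx":-0.007,"ty":0.051,"tz":0,"ax":0,"ay":0,"az":0,"jaw":-1},{"tx":0,"ty":0,"tz":0,"ax":0,"ay":0,"az":0,"jaw":-1}]'
python3 - <<'E'
from workcell import optics
import cv2,numpy as np
a=optics.camera("top")["color"][160:320,180:440,::-1];b=optics.camera("side")["color"][120:320,200:400,::-1]
a=cv2.resize(a,(488,300),interpolation=2);b=cv2.resize(b,(300,300),interpolation=2)
cv2.imwrite("pics/c1.png",np.hstack([a,b]))
E
```

```text
time: 20.25
ee_pos: [0.4561, 0.4043, 0.1624]
tcp_rot: [179.7, -0.3, 174.8]
wrist_force: [0.3, -0.5, -0.6]
opening: 0.0002
grasp_force: 0.0
```

View pics/c1.png

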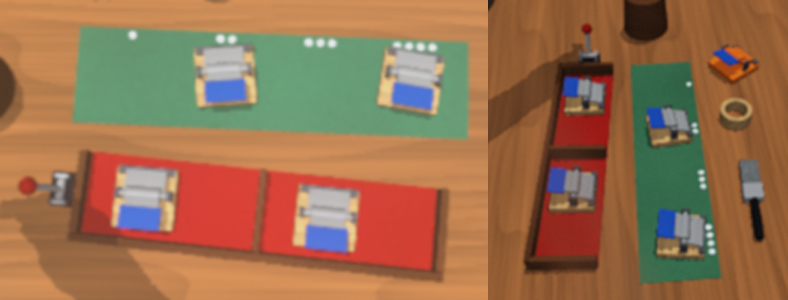

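Both weak clips, at (145,198) and (326,218) in the left panel, lie fully inside the bay. The sound ones are unmoved and the ball at (27,186) still leans outwards. Now the toggle.

```bash
python3 -m handwheel '[{"tx":0,"ty":0,"tz":0.04,"ax":0,"ay":0,"az":0,"jaw":-1},{"tx":0,"ty":0,"tz":0.037,"ax":0,"ay":0,"az":0,"jaw":-1},{"tx":0,"ty":-0.012,"tz":0,"ax":0,"ay":0,"az":0,"jaw":-1},{"tx":0,"ty":-0.012,"tz":0,"ax":0,"ay":0,"az":0,"jaw":-1},{"tx":0,"ty":-0.012,"tz":0,"ax":0,"ay":0,"az":0,"jaw":-1},{"tx":0,"ty":-0.012,"tz":0,"ax":0,"ay":0,"az":0,"jaw":-1},{"tx":0,"ty":-0.012,"tz":0,"ax":0,"ay":0,"az":0,"jaw":-1},{"tx":0,"ty":-0.012,"tz":0,"ax":0,"ay":0,"az":0,"jaw":-1},{"tx":0,"ty":-0.008,"tz":0,"ax":0,"ay":0,"az":0,"jaw":-1},{"tx":0,"ty":0,"tz":0,"ax":0,"ay":0,"az":0,"jaw":-1}]'
python3 -m handwheel '[{"tx":0,"ty":0.03,"tz":0,"ax":0,"ay":0,"az":0,"jaw":-1},{"tx":0,"ty":0.04,"tz":0,"ax":0,"ay":0,"az":0,"jaw":-1},{"tx":0,"ty":0,"tz":-0.06,"ax":0,"ay":0,"az":0,"jaw":-1},{"tx":0,"ty":0,"tz":-0.06,"ax":0,"ay":0,"az":0,"jaw":-1},{"tx":0,"ty":0,"tz":0,"ax":0,"ay":0,"az":0,"jaw":-1},{"tx":0,"ty":0,"tz":0,"ax":0,"ay":0,"az":0,"jaw":-1},{"tx":0,"ty":0,"tz":0,"ax":0,"ay":0,"az":0,"jaw":-1},{"tx":0,"ty":0,"tz":0,"ax":0,"ay":0,"az":0,"jaw":-1},{"tx":0,"ty":0,"tz":0,"ax":0,"ay":0,"az":0,"jaw":-1},{"tx":0,"ty":0,"tz":0,"ax":0,"ay":0,"az":0,"jaw":-1}]'
python3 - <<'E'
from workcell import optics
import cv2,numpy as np
a=optics.camera("top")["color"][120:320,120:445,::-1];b=optics.camera("side")["color"][100:300,200:400,::-1]
a=cv2.resize(a,(488,300),interpolation=2);b=cv2.resize(b,(300,300),interpolation=2)
cv2.imwrite("pics/c2.png",np.hstack([a,b]))
E
```

```text
time: 21.6
ee_pos: [0.4488, 0.3221, 0.0871]
tcp_rot: [179.6, -0.2, 174.7]
wrist_force: [-0.6, 0.7, 0.1]
opening: -0.0
grasp_force: 0.0
time: 22.85
ee_pos: [0.4556, 0.3913, 0.2074]
tcp_rot: [179.6, -0.2, 174.7]
wrist_force: [-0.4, -0.3, -0.1]
opening: -0.0
grasp_force: 0.0
```

View pics/c2.png

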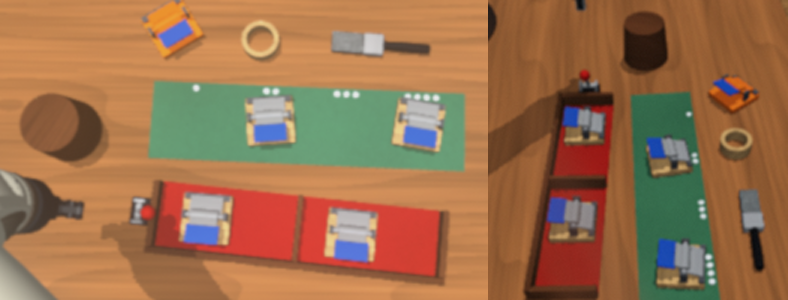

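The ball has moved about 61 mm to (147,212), so the toggle is fully over towards the bay. The clips and bystanders are in place and the arm is clear.

```bash
python3 -c "
from workcell import workorder
print(workorder.job_done())"
```

```text
the job is handed in; nothing more can be done
None
```

I pressed all four clips in order, slid the two weak ones (places 1 and 3) fully into the reject bay, left the sound ones (places 2 and 4) where they lay, flipped the toggle towards the bay, and handed the job in at about 23 s; no verdict came back.

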